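Fit the trap tube into the vacuum pump's hinged clamp

TASK

Pull the flanged steel tube out of its storage sleeve, set it down and take it again nearer its plain end, and lay it without dropping it in the Vs of the pump's clamp and its rest, its square flange in the gap between clamp and port. Then swing the clamp's hinged half fully down over the tube, and only then swing the bolt fully upright into the slot in the half's ear. Leave the other glassware and tools where they are.

Things in the scene. Friction and masses are not known exactly. Their poses are not given: they have to be found in the camera images.
- tube: Bare steel tube, 170 mm long, 30 mm in diameter, about 0.3 kg, with a square flange plate 46 x 46 x 10 mm at one end. Origin on its axis at mid-length; y runs along the tube, out of the flanged end: plain end at y = -85 mm, flange y = 75 to 85 mm. Centre of mass near y = 8 mm. On the bench it rests on a flange edge and the plain end, axis 15 to 23 mm high, and does not roll.
- tube_flange (a point): Centre of the tube's flange face, 85 mm from tube along its +y; axes as the tube. At the start the tube lies level in the sleeve, axis 27 mm above the bench, with only the flange and the 50 mm of tube next to it outside the mouth.
- sleeve: White sheet-metal storage sleeve fixed to the bench: a square tunnel 120 mm long, 44 mm wide on a 56 mm wide foot, 52 mm high; inside 36 x 36 mm, its floor 12 mm above the bench; the far end is closed. Origin at the mouth, middle, bench height; y points level out of the mouth, the way the tube is pulled; z up.
- clamp: Small grey pump with an aluminium hinged V clamp before its port, on one fixed base plate, 8 mm thick (y = -22 to 148 mm, x = -53 to 77 mm, with a tongue 60 mm wide to y = -130 mm). Origin on the bench under the middle of the V; y along the clamped tube towards the port, x towards the swing bolt, z up. Pump: 90 mm wide, y = 46 to 142 mm, 85 mm high.
- clamp_seat (a point): Where a seated tube's axis passes the middle of the V: 40 mm above the clamp's origin, axes as the clamp. The V is 36 mm long (y = -18 to 18 mm) with 45 degree faces that reach x = 20 mm on either side, at 39 mm above the bench. A like V rest, 18 mm long (y = -124 to -106 mm), carries the plain end; between the two Vs the tube hangs free for the fingers.
- clamp_port (a point): Centre of the pump's port face, 46 mm from the seat along the clamp's +y. The 10 mm thick flange goes into the 28 mm gap between the V and this face: flange face about 8 mm (0 to 18 possible) short of the port, so the tube's mid-length is about 47 mm from the seat towards clamp -y.
- half (a joint): Angle of the clamp's hinged upper half: 0 = fully closed over the tube, 1.57 = upright, stop at 2.05. It opens away from the bolt: open, it stands on the clamp's -x side, ear up. Stiff (0.12 N m), stays where it is left, so push it right down. Arch 36 mm wide, 6 mm thick, reaching 86 mm from the hinge. Closed, its flat top is 64 mm above the bench over clamp x = -13 to 13 mm.
- half_hinge (a point): Middle of the half's hinge line, which runs along clamp y, at clamp x = -32, z = 42 mm; axes as the clamp.
- half_ear (a point): Middle of the slot on the outer face of the half's flat ear; 74 mm from the hinge along the half and 8 mm out; closed it is at clamp x = 42, z = 50 mm (upper face). Ear 8 mm thick, clamp x = 24 to 54 mm when closed, slot 14 mm wide, open outwards from x = 36 mm. Its z is the ear's outward normal (up when closed), x points from hinge to ear end.
- bolt (a joint): Angle of the swing bolt: 0 = upright in the slot; positive = swung out towards clamp +x and down, stop at 1.05. Stiff (0.06 N m), stays where it is left. An 8 mm rod with a dark round nut 26 mm in diameter, 28 mm long, from 38 to 66 mm from the pivot; upright, the nut's underside is 54 mm above the bench, just over the ear, and strikes it if the half is not fully closed.
- bolt_pivot (a point): Middle of the bolt's pivot line, which runs along clamp y, at clamp x = 42, z = 16 mm; axes as the clamp.
- bolt_knob (a point): Centre of the nut's outer end face, 66 mm from the pivot along the bolt (its z axis). Upright it is at clamp x = 42, z = 82 mm.
- beaker: Glass beaker 68 mm wide, 90 mm high, bystander; origin under its base.
- flask: Conical flask 84 mm wide, 130 mm high, bystander; origin under its base.
- washbottle: White bottle 64 mm wide, 160 mm high, bystander; origin under its base.
- jar: Amber jar 66 mm wide, 80 mm high, bystander; origin under its base.
- spatula: Spatula 170 mm long lying along its x, bystander; origin under its middle.
- bosshead: Dark boss head with a screw, about 95 x 28 x 30 mm, bystander; origin under the block's middle.
- stubrod: Square steel bar 150 mm long with a collar, bystander; origin under its middle.
Mind the look-alikes: they are no part of the job. What is shaped like the tube but green is not meant. Leave any brown look-alike of the sleeve alone.

How it is judged:
By the outcome, as a careful person would: the job done as asked, in the order asked, and still so for the second after the job is handed in, with the robot touching nothing.
It also fails if it takes over 61 s, if anything falls off the work surface, if the arm or the gripper's body presses on something with over 40 N, if the wrist force passes 120 N, or if a joint passes its speed limit or range.

ROBOT

A 6-joint arm with a two-finger parallel gripper is mounted at the origin on the work surface. World frame = base frame: x ahead of the robot, y to its left, z up, the work surface at z = 0. Lengths are in mm, angles in rad, forces in N, time in s.
With the tool pointing down it reaches from about 350 to 775 mm from the base axis. Payload 7.3 kg.
Tool frame: the origin (TCP) lies at the very end of the fingers, on their centre line; the grasp point (between the pads) lies 19 mm behind it; z points along the fingers, y is the line along which they close (so a half turn about z gives the same grasp; the last joint's range is limited). The gripper opens to 92 mm and grips with 3 to 60 N. Pads are 19 mm wide; open, the fingers measure 130 mm over their backs; the gripper's body (75 mm by 190 mm) begins 47 mm behind the grasp point.
Start: joints at [1.033, 0.342, 1.524, -0, 1.275, -0.146], TCP at [200.46, 485.243, 226.741] pointing down, gripper open.
Joint ranges: [-2.53, 2.53], [-0.77, 2.02], [0.04, 2.7], [-1, 4.14], [0.28, 2.66], [-3.11, 3.11]. Speed limits (rad/s): [2.57, 2.57, 3.14, 3.14, 3.14, 3.14].

INTERFACE

Orientations are given as [roll, pitch, yaw] about the fixed x, y, z axes, in that order (R = Rz(yaw) Ry(pitch) Rx(roll)).
In Python, from plant import bot gives the robot as it stands.
- The arm moves only by the tool apply_moves, never from a script. Its argument "motion" is text: rows parted by semicolons, each of 4 numbers parted by spaces: the shift along the tool's x, y, z in m, then the turn about the tool's z in degrees. A call has 1 to 8 rows; each row shifts and turns the commanded pose from where the row before left it, along the tool's axes as they then stand; what a row does not reach is not made up. A row lasts 1/8 s, in which the tool goes at most 62.5 mm and 10.7 degrees, less where a joint would pass 70% of its speed; a pose out of reach is approached as far as the arm can. A call with a gripper value outside its range is refused whole. "fingers" is the opening, from -1 (shut) to 1 (fully open), set as the call begins (left out, the last holds). The fingers move at their own pace and stop on an object; the grip force is fixed at half the most. Time passes only in rows, so rows that do not move let the fingers close. It gives the time, the measured TCP pose, the force, the opening and the grip force at its end, in the units of the state.
- bot.get_obs(): the state, without advancing time (a new reading comes with each control period).
- bot.capture(name): name is "scene" or "top"; returns a dict with "img" (384x512x3 uint8, blue, green, red), "range_z" (384x512 float32, mm along the optical axis (not along the pixel's ray), 0 where there is no reading), "fx", "fy", "cx", "cy" (pixels), "D" ([k1, k2, p1, p2, k3] as OpenCV has them; the pictures are not rectified), "world_from_camera" (4x4, takes a point from camera to world coordinates). Camera axes: x right, y down, z forward; pixel columns grow to the right and rows downward; lengths in mm; the calibration is good to about 2 mm. A picture is of the moment at which its call begins.
- bot.close_job(): hands the job in; it is judged then, once.
Trained networks look in a picture, given as the dict that the camera call returned (one of the last four; its "shot" number tells which), for a name from the list of things; names that differ only in an ending like _2 or _b are one class to them, and where a whole thing is asked for, a point or a joint stands for the part that bears it (a point fixed in the world has none). Each returns a list of dicts, best first, with "p" (0 to 1); they miss things now and then, are a little off and sometimes report something else, mostly with a low value. They report only what shows in the picture. A call takes as long as a camera call. They do not tell look-alikes from the thing itself.
- bot.cut_out(picture, thing): "pixels" (384x512 bool, what is visible of it) and "point" ([column, row] in pixels, amid what is visible of it).
The state is a dict: "time": time; "joint_positions": joint angles; "dq": joint speeds; "tau": joint torques, N m; "tool_pos": TCP position; "tcp_rot": TCP orientation; "contact_force": force on the tool from outside, world axes, zero at the start; "moment": the same for the moment, N m; "grip_width": finger opening in mm; "finger_force": force on a finger pad.
Only numpy, scipy, OpenCV 4.12 (cv2) and the standard library are available. Lean on these libraries where they do the work, as an engineer would, in place of code of your own. Each camera call takes 0.05 s, during which the arm holds its last target. There are 200 camera calls.

## Working session

There is one attempt and no reset: what is moved stays moved. The work goes in short steps, Python scripts to look and compute and a tool call to move; the robot and the scene stay as the last step left them, time stands still between calls to the robot, and variables do not carry over. Pictures are saved under pics/ and viewed, at most 10 in all, crops included, and the job is handed in when it is done.

Besides the shell and the picture viewer there is one more tool, called after "Call:" by a JSON object that holds its "api" and its "payload". apply_moves: Moves the arm, as the interface text tells. Its arguments: {"type":"object","properties":{"motion":{"type":"string"},"fingers":{"type":"number"}},"required":["motion"]}

```bash
mkdir -p pics; ls
cat > h.py <<'E'
from plant import bot
import numpy as np, cv2
def world(d,mask=None):
    z=d["range_z"]; h,w=z.shape
    K=np.array([[d["fx"],0,d["cx"]],[0,d["fy"],d["cy"]],[0,0,1]]);
    v,u=np.nonzero((z>0) if mask is None else (mask&(z>0)))
    p=cv2.undistortPoints(np.stack([u,v],1).astype(np.float64)[:,None],K,np.array(d["D"],float))[:,0]
    zz=z[v,u]; P=np.stack([p[:,0]*zz,p[:,1]*zz,zz,np.ones(len(zz))])
    return (np.array(d["world_from_camera"])@P)[:3].T,u,v
E
python3 - <<'E'
from h import *
o=bot.get_obs();print({k:np.round(v,3).tolist() for k,v in o.items()})
ims=[]
for n in("top","scene"):
    d=bot.capture(n);np.save(f"{n}.npy",d,allow_pickle=True)
    cv2.imwrite(f"pics/{n}0.png",cv2.resize(d["img"],(800,600)))
    print(n,np.round(d["world_from_camera"],2).tolist(),d["fx"])
    for t in["tube","tube_flange","sleeve","clamp","half","half_ear","bolt","bolt_knob"]:
        for r in bot.cut_out(d,t)[:3]:
            P,u,v=world(d,r["pixels"])
            print(t,round(r["p"],2),np.round(r["point"]),r["pixels"].sum(),np.round(np.median(P,0)) if len(P) else None, np.round(np.percentile(P,[2,98],axis=0)).tolist() if len(P) else None)
E
```

```text
pics
{'time': 0.0, 'joint_positions': [1.033, 0.343, 1.525, 0.0, 1.275, -0.146], 'dq': [-0.0, -0.001, 0.0, 0.001, -0.001, -0.001], 'tau': [-0.001, -43.124, -24.421, 0.071, 0.056, -0.0], 'tool_pos': [200.225, 484.877, 226.053], 'tcp_rot': [-3.14, -0.0, 2.75], 'contact_force': [0.708, 0.563, 0.22], 'moment': [0.063, -0.004, -0.008], 'finger_force': 0.0, 'grip_width': 91.955}
top [[-0.02, -0.99, 0.1, 416.19], [-1.0, 0.02, -0.0, 20.99], [0.0, -0.1, -0.99, 1713.1], [0.0, 0.0, 0.0, 1.0]] 475.16453826644243
tube 0.92 [369. 230.] 387 [ 423. -398.   32.] [[346.0, -420.0, 17.0], [507.0, -377.0, 49.0]]
tube 0.74 [324. 175.] 170 [ 617. -245.   39.] [[587.0, -264.0, 4.0], [650.0, -226.0, 55.0]]
tube 0.32 [206. 211.] 64 [488. 181. 101.] [[477.0, 165.0, 16.0], [507.0, 196.0, 122.0]]
tube_flange 0.55 [322. 175.] 198 [ 618. -243.   39.] [[587.0, -267.0, -3.0], [652.0, -222.0, 54.0]]
sleeve 0.76 [325. 152.] 559 [ 709. -256.   50.] [[651.0, -291.0, -1.0], [767.0, -230.0, 59.0]]
sleeve 0.64 [200. 196.] 2313 [552. 209.  21.] [[492.0, 56.0, 1.0], [629.0, 314.0, 94.0]]
clamp 0.96 [199. 192.] 2284 [552. 209
[... 1135 characters left out ...]
.] 776 [539. -95.  50.] [[459.0, -119.0, 2.0], [579.0, -66.0, 55.0]]
clamp 0.76 [320. 179.] 3368 [568. 219.  28.] [[484.0, 55.0, 2.0], [637.0, 307.0, 101.0]]
half 0.58 [303. 146.] 303 [488. 181.  73.] [[373.0, 162.0, -2.0], [509.0, 235.0, 120.0]]
half 0.15 [314. 193.] 104 [640. 166.  52.] [[594.0, 155.0, 19.0], [651.0, 179.0, 61.0]]
half_ear 0.64 [302. 150.] 278 [489. 179.  76.] [[465.0, 162.0, 25.0], [510.0, 197.0, 120.0]]
bolt 0.42 [314. 194.] 105 [640. 166.  52.] [[594.0, 155.0, 21.0], [651.0, 179.0, 61.0]]
bolt_knob 0.56 [315. 190.] 93 [639. 166.  52.] [[594.0, 156.0, 20.0], [651.0, 177.0, 61.0]]
bolt_knob 0.39 [320. 179.] 3512 [567. 217.  28.] [[483.0, 53.0, 0.0], [636.0, 310.0, 101.0]]
```

View pics/top0.png

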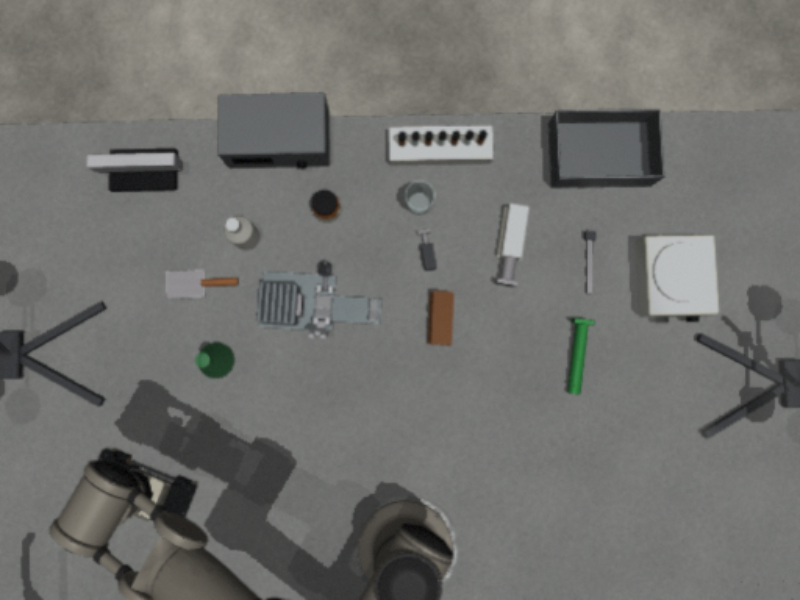

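View pics/scene0.png

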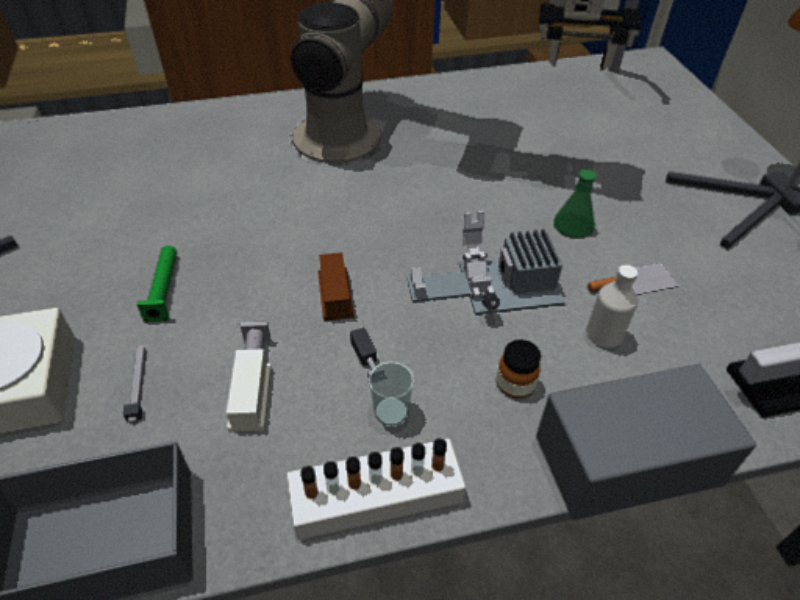

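The top view (800x600) shows the white sleeve at (513,230) with the steel tube's flange at (507,282). The clamp is at (322,305), its pump at (280,300), V rest at (373,310) and bolt knob at (325,268). The green tube and the brown block are the look-alikes. Next I fit the poses.

Run:
```python
from h import *
from scipy.optimize import minimize
D={n:np.load(n+".npy",allow_pickle=True).item() for n in("top","scene")}
W={n:world(d)[0] for n,d in D.items()}
def box(P,x,y,z): return P[(P[:,0]>x[0])&(P[:,0]<x[1])&(P[:,1]>y[0])&(P[:,1]<y[1])&(P[:,2]>z[0])&(P[:,2]<z[1])]
for n,P in W.items():
    rect=lambda Q:[np.round(a,2) for a in cv2.minAreaRect(Q[:,:2].astype(np.float32))]+[len(Q),round(np.median(Q[:,2]),1)]
    print(n,"sleeve",rect(box(P,(640,790),(-300,-215),(44,58))))
    for z in((20,40),(36,60)): print(" flange",z,rect(box(P,(575,612),(-280,-205),z)))
    T=box(P,(603,640),(-265,-225),(34,48)); print(" tube",np.round(np.median(T,0)),len(T))
    print(" bench",np.round(np.median(box(P,(400,600),(-220,-140),(-15,15))[:,2]),1))
    print(" pump",rect(box(P,(480,660),(222,330),(65,100))))
    print(" rest",rect(box(P,(480,640),(40,100),(22,50))))
    H=box(P,(440,530),(150,212),(60,140));print(" half",rect(H),np.round(np.percentile(H,[2,50,98],axis=0)).tolist())
    B=box(P,(590,670),(140,200),(30,80));print(" bolt",rect(B),np.round(np.percentile(B,[2,50,98],axis=0)).tolist())
    # plate fit
    Q=box(P,(450,660),(30,350),(4,16))[:,:2]; 
    def cost(q,Q=Q):
        c,s=np.cos(q[2]),np.sin(q[2]); d=Q-q[:2]; x=d[:,0]*c+d[:,1]*s; y=-d[:,0]*s+d[:,1]*c
        f=lambda a,b,lo,hi: np.maximum(np.maximum(lo[0]-a,a-hi[0]),np.maximum(lo[1]-b,b-hi[1]))
        return np.clip(np.minimum(f(x,y,(-53,-22),(77,148)),f(x,y,(-30,-130),(30,-22))),0,20).sum()/len(Q)
    best=min((minimize(cost,[x,y,a],method="Nelder-Mead") for x in(535,550) for y in(175,190) for a in(-.1,0,.1)),key=lambda r:r.fun)
    print(" plate",np.round(best.x,3),best.fun,len(Q))
```

```text
top sleeve [array([ 706.52, -260.76]), array([ 45.46, 129.81]), np.float64(79.34), 399, np.float64(51.8)]
 flange (20, 40) [array([ 600.19, -238.75]), array([36.85, 24.49]), np.float64(82.2), 24, np.float64(37.6)]
 flange (36, 60) [array([ 600.4 , -241.25]), array([41.21, 24.38]), np.float64(79.98), 63, np.float64(45.0)]
 tube [ 622. -244.   39.] 72
 bench 0.1
 pump [array([553.79, 269.96]), array([95.16, 88.07]), np.float64(84.33), 624, np.float64(75.4)]
 rest [array([535.29,  60.79]), array([17.66, 50.1 ]), np.float64(86.77), 66, np.float64(32.6)]
 half [array([482.85, 180.83]), array([36.23, 17.91]), np.float64(87.63), 59, np.float64(108.1)] [[474.0, 163.0, 78.0], [482.0, 182.0, 108.0], [492.0, 199.0, 126.0]]
 bolt [array([617.4 , 170.24]), array([26.26, 59.67]), np.float64(78.32), 83, np.float64(51.6)] [[597.0, 155.0, 31.0], [627.0, 168.0, 52.0], [645.0, 182.0, 64.0]]
 plate [ 5.45483e+02  1.75895e+02 -8.20000e-02] 5.491376272242378 1436
scene sleeve [array([ 706.38, -263.26]), array([ 44.79, 136.28]), np.float64(79.67), 787, np.float64(52.1)]
 flange (20, 40) [array([ 604.39, -243.5 ]), array([45.8 , 16.21]), np.float64(85.48), 57, np.float64(34.8)]
 flange (36, 60) [array([ 600.37, -242.94]), array([45.65, 22.58]), np.float64(89.37), 124, np.float64(45.3)]
 tube [ 621. -245.   40.] 113
 bench -0.2
 pump [array([556.35, 269.04]), array([95.49, 90.85]), np.float64(85.46), 736, np.float64(74.9)]
 rest [array([538.63,  60.29]), array([18.55, 54.78]), np.float64(83.78), 94, np.float64(30.7)]
 half [array([485.62, 179.83]), array([36.47, 18.92]), np.float64(80.06), 210, np.float64(94.8)] [[479.0, 162.0, 61.0], [487.0, 179.0, 95.0], [494.0, 197.0, 121.0]]
 bolt [array([632.91, 166.62]), array([37.71, 24.25]), np.float64(4.77), 103, np.float64(52.0)] [[618.0, 155.0, 40.0], [641.0, 165.0, 52.0], [651.0, 179.0, 61.0]]
 plate [ 5.49075e+02  1.73839e+02 -7.80000e-02] 0.1627633590301103 1280
```

Call:
{"api": "apply_moves", "payload": {"motion": "0 0 0 -6; 0 0 0 -5.9; -0.039 -0.0458 0.008 0; -0.039 -0.0458 0.008 0; -0.039 -0.0458 0.008 0; -0.039 -0.0458 0.008 0; -0.039 -0.0458 0.008 0; -0.039 -0.0458 0.008 0", "fingers": 1}}

```text
time: 1.9
tool_pos: [381.1, 170.6, 178.8]
tcp_rot: [3.141, 0.001, 2.958]
contact_force: [1.1, 0.0, 0.7]
grip_width: 91.7
finger_force: 0.0
```

Call:
{"api": "apply_moves", "payload": {"motion": "-0.039 -0.0458 0.008 0; -0.039 -0.0458 0.008 0; -0.039 -0.0458 0.008 0; -0.039 -0.0458 0.008 0; -0.039 -0.0458 0.008 0; -0.039 -0.0458 0.008 0; -0.039 -0.0458 0.008 0; -0.039 -0.0458 0.008 0"}}

```text
time: 2.9
tool_pos: [620.7, -246.9, 114.4]
tcp_rot: [3.141, 0.0, 2.957]
contact_force: [0.5, 0.4, -0.4]
grip_width: 92.0
finger_force: 0.0
```

Call:
{"api": "apply_moves", "payload": {"motion": "0 0 0 0"}}

```text
time: 3.02
tool_pos: [620.3, -249.0, 112.4]
tcp_rot: [-3.141, -0.001, 2.954]
contact_force: [0.5, 0.3, -1.1]
grip_width: 91.8
finger_force: 0.0
```

Run:
```python
from h import *
for n in("top","scene"):
    d=bot.capture(n); P,_,_=world(d)
    s=(P[:,0]>575)&(P[:,0]<645)&(P[:,1]>-275)&(P[:,1]<-212)&(P[:,2]>20)&(P[:,2]<60)
    Q=P[s]; print(n,len(Q),np.round(np.percentile(Q,[2,50,98],axis=0)).tolist())
    o=bot.get_obs();print(np.round(o["tool_pos"],1),np.round(o["tcp_rot"],4),np.round(o["dq"],3))
d0=np.load("scene.npy",allow_pickle=True).item()
P,u,v=world(d0)
s=(P[:,0]>575)&(P[:,0]<680)&(P[:,1]>-290)&(P[:,1]<-200)&(P[:,2]>-10)&(P[:,2]<60)
uu,vv=u[s],v[s]; c=d["img"][vv.min()-30:vv.max()+20,uu.min()-40:uu.max()+40]
cv2.imwrite("pics/c1.png",cv2.resize(c,None,fx=5,fy=5)); print(c.shape,uu.min()-40,vv.min()-30)
```

```text
top 58 [[586.0, -260.0, 27.0], [595.0, -244.0, 44.0], [634.0, -230.0, 54.0]]
[ 619.6 -246.7  113. ] [ 3.1409e+00 -1.7000e-03  2.9550e+00] [ 0.039 -0.046  0.052  0.008  0.     0.004]
scene 261 [[592.0, -264.0, 23.0], [605.0, -244.0, 40.0], [642.0, -221.0, 52.0]]
[ 619.4 -245.2  113.8] [ 3.1407e+00 -1.6000e-03  2.9564e+00] [ 0.028 -0.035  0.027  0.002 -0.     0.001]
(86, 117, 3) 107 176
```

View pics/c1.png

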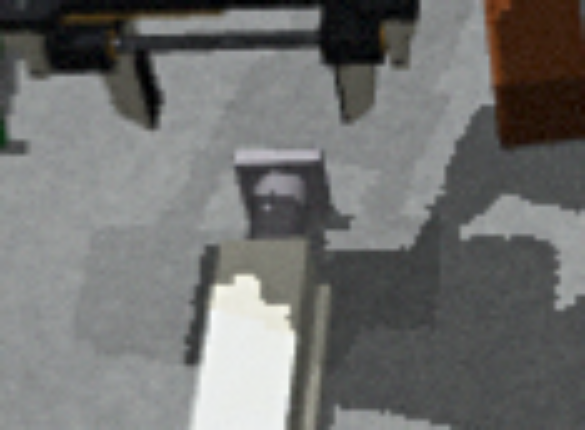

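The crop shows the open fingers at (150,120) and (350,115), straddling the tube at (280,195) between the flange at (280,160) and the sleeve mouth at (265,240). Going down and gripping.

Call:
{"api": "apply_moves", "payload": {"motion": "0 0 0.035 0; 0 0 0.03 0; 0 0 0.02 0; 0 0 0.013 0; 0 0 0.007 0; 0 0 0 0; 0 0 0 0"}}

```text
time: 4.0
tool_pos: [620.3, -245.2, 10.6]
tcp_rot: [-3.141, 0.001, 2.958]
contact_force: [0.5, -0.5, 0.2]
grip_width: 91.8
finger_force: 0.0
```

Call:
{"api": "apply_moves", "payload": {"motion": "0 0 0 0; 0 0 0 0; 0 0 0 0; 0 0 0 0; 0 0 0 0; 0 0 0 0; 0 0 0 0", "fingers": -1}}

```text
time: 4.88
tool_pos: [619.8, -245.2, 9.7]
tcp_rot: [-3.141, 0.0, 2.957]
contact_force: [-0.8, -0.1, 0.8]
grip_width: 29.2
finger_force: 29.9
```

Call:
{"api": "apply_moves", "payload": {"motion": "0 0 -0.0015 0; 0.01 0 0 0; 0.02 0 0 0; 0.02 0 0 0; 0.02 0 0 0; 0.02 0 0 0; 0.02 0 0 0; 0.01 0 0 0"}}

```text
time: 5.88
tool_pos: [500.0, -222.3, 10.9]
tcp_rot: [3.141, -0.002, 2.957]
contact_force: [-0.1, -0.2, -3.4]
grip_width: 28.8
finger_force: 29.9
```

Call:
{"api": "apply_moves", "payload": {"motion": "0.01 0 0 0; 0.01 0 0 0; 0.01 0 0 0; 0 0 0 0"}}

```text
time: 6.38
tool_pos: [471.7, -217.4, 11.1]
tcp_rot: [3.141, -0.001, 2.957]
contact_force: [-0.1, 0.7, -3.5]
grip_width: 29.4
finger_force: 29.9
```

Run:
```python
from h import *
o=bot.get_obs();print(np.round(o["tool_pos"],1),o["grip_width"],np.round(o["contact_force"],1),np.round(o["moment"],2))
d=bot.capture("scene");P,u,v=world(d)
s=(P[:,0]>420)&(P[:,0]<680)&(P[:,1]>-300)&(P[:,1]<-180)&(P[:,2]>-10)&(P[:,2]<60)
c=d["img"][v[s].min():v[s].max(),u[s].min():u[s].max()]
cv2.imwrite("pics/c2.png",cv2.resize(c,None,fx=5,fy=5)[:600,:800]);print(c.shape)
```

```text
[ 471.7 -217.4   11.1] 29.402824678914218 [-0.1  0.7 -3.5] [-0.01  0.14 -0.01]
(81, 50, 3)
```

View pics/c2.png

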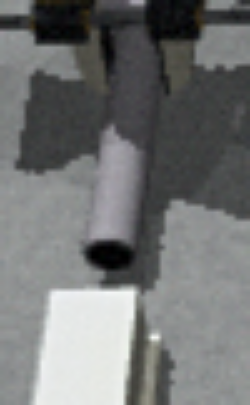

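The tube is fully out: its plain end at (108,255) is clear of the sleeve mouth at (95,290). I'll pull a little further, set it down, open, then slide along to near the plain end.

Call:
{"api": "apply_moves", "payload": {"motion": "0.015 0 0 0; 0.005 0 0.001 0; 0 0 0.002 0; 0 0 0.002 0; 0 0 0.0015 0; 0 0 0 0"}}

```text
time: 7.18
tool_pos: [454.1, -214.5, 5.4]
tcp_rot: [-3.141, 0.003, 2.957]
contact_force: [3.6, -0.2, 2.6]
grip_width: 29.2
finger_force: 30.0
```

Call:
{"api": "apply_moves", "payload": {"motion": "0 0 0 0; 0 0 0 0; 0 0 0 0; 0 0 0 0; 0 0 0 0; 0 0 0 0", "fingers": 1}}

```text
time: 7.92
tool_pos: [452.7, -213.9, 4.7]
tcp_rot: [3.141, -0.0, 2.957]
contact_force: [0.5, -0.5, -0.6]
grip_width: 85.0
finger_force: 0.0
```

Run:
```python
from h import *
o=bot.get_obs();print(np.round(o["tool_pos"],1),np.round(o["tcp_rot"],4),o["grip_width"])
for n in("scene","top"):
  d=bot.capture(n)
  for r in bot.cut_out(d,"tube")[:3]:
    P,u,v=world(d,r["pixels"])
    print(n,round(r["p"],2),np.round(r["point"]))
    P=P[(P[:,2]>8)&(P[:,2]<50)]
    yaw=2.957; a=np.array([np.cos(yaw),np.sin(yaw)]); b=np.array([a[1],-a[0]]); q=P[:,:2]-o["tool_pos"][:2]
    L=q@a;C=q@b
    if abs(np.median(C))<40:
      for l in range(-150,50,15):
        m=(L>l)&(L<=l+15)
        if m.sum(): print(l,m.sum(),np.round(C[m].min()),np.round(C[m].mean(),1),np.round(C[m].max()),np.round(P[m,2].max()))
      print(L.min(),L.max())
```

```text
[ 452.7 -213.9    4.7] [ 3.1415 -0.      2.9575] 84.9978234447717
scene 0.85 [104. 186.]
scene 0.58 [168. 187.]
-150 65 -16.0 -1.4 12.0 32.0
-135 51 -16.0 -0.6 11.0 33.0
-120 43 -16.0 -0.6 12.0 34.0
-105 45 -16.0 0.3 11.0 33.0
-90 41 -15.0 -2.1 10.0 35.0
-75 39 -14.0 -0.4 11.0 36.0
-60 42 -16.0 0.0 12.0 35.0
-45 44 -14.0 0.1 12.0 37.0
-30 35 -15.0 1.1 13.0 37.0
-15 39 -13.0 0.7 13.0 39.0
0 37 -15.0 1.0 13.0 40.0
15 37 -22.0 4.8 21.0 36.0
-145.1168892469957 23.86359797268473
top 0.69 [369. 222.]
top 0.5 [322. 192.]
-150 2 1.0 1.8 3.0 33.0
-135 23 -10.0 -0.5 9.0 37.0
-120 25 -12.0 -0.9 10.0 39.0
-105 27 -12.0 1.9 12.0 37.0
-90 3 4.0 6.8 10.0 33.0
-136.51426414325152 -88.03493684037919
```

Call:
{"api": "apply_moves", "payload": {"motion": "-0.02 0 0 0; -0.025 0 0 0; -0.02 0 0.001 0; -0.01 0 0.001 0; 0 0 0 0; 0 0 0 0"}}

```text
time: 8.88
tool_pos: [525.6, -227.4, 2.5]
tcp_rot: [3.141, -0.001, 2.957]
contact_force: [0.3, -0.6, -0.6]
grip_width: 91.9
finger_force: 0.0
```

Call:
{"api": "apply_moves", "payload": {"motion": "0 0 0 0; 0 0 0 0; 0 0 0 0; 0 0 0 0; 0 0 0 0; 0 0 0 0; 0 0 0 0", "fingers": -1}}

```text
time: 9.75
tool_pos: [526.7, -228.0, 2.8]
tcp_rot: [-3.141, 0.001, 2.958]
contact_force: [0.4, -1.7, -1.0]
grip_width: 29.3
finger_force: 30.0
```

Call:
{"api": "apply_moves", "payload": {"motion": "0 0 -0.005 0; 0 0 -0.02 0; 0 0 -0.03 0; 0 0 -0.03 0; 0 0 -0.03 0; 0 0 -0.01 0"}}

```text
time: 10.5
tool_pos: [527.0, -227.9, 129.3]
tcp_rot: [-3.141, 0.002, 2.958]
contact_force: [0.7, -0.1, -3.7]
grip_width: 29.0
finger_force: 30.0
```

Run:
```python
from h import *
o=bot.get_obs();print(np.round(o["tool_pos"],1),np.round(o["tcp_rot"],4),o["grip_width"],np.round(o["contact_force"],1),np.round(o["moment"],2))
for n in("scene","top"):
  d=bot.capture(n);o=bot.get_obs()
  for r in bot.cut_out(d,"tube")[:3]:
    P,u,v=world(d,r["pixels"])
    P=P[(P[:,2]>70)&(P[:,2]<190)]
    if len(P)<20: continue
    yaw=2.957; a=np.array([np.cos(yaw),np.sin(yaw)]); b=np.array([a[1],-a[0]]); q=P[:,:2]-o["tool_pos"][:2]
    L=q@a;C=q@b
    if abs(np.median(C))<40:
      for l in range(-105,150,15):
        m=(L>l)&(L<=l+15)
        if m.sum(): print(l,m.sum(),np.round(C[m].min()),np.round(C[m].mean(),1),np.round(C[m].max()),np.round(P[m,2].max()))
      print(n,L.min(),L.max(),o["tool_pos"])
```

```text
[ 527.  -227.9  129.3] [-3.1409e+00  2.4000e-03  2.9575e+00] 29.0174358085996 [ 0.7 -0.1 -3.7] [ 0.02 -0.14 -0.  ]
-75 86 -12.0 0.9 15.0 160.0
-60 49 -9.0 4.3 14.0 159.0
-45 46 -10.0 3.7 15.0 160.0
-30 49 -12.0 3.4 14.0 161.0
-15 42 -12.0 2.1 15.0 161.0
0 32 -12.0 -0.9 12.0 162.0
15 2 -10.0 -8.4 -7.0 158.0
scene -69.71724821244112 18.34840917094598 [ 527.01443503 -227.90026788  129.50628758]
15 2 -4.0 -2.1 0.0 163.0
30 33 -11.0 2.0 15.0 167.0
45 38 -10.0 3.2 16.0 169.0
60 13 -7.0 1.5 14.0 161.0
top 27.995423936743002 68.14673113110378 [ 526.08815255 -227.42533352  127.0856493 ]
```

Call:
{"api": "apply_moves", "payload": {"motion": "0 0 0 8; 0 0 0 10.6; 0 0 0 10.6; 0 0 0 10.6; 0 0 0 10.6; 0 0 0 10.6; 0 0 0 10.6; 0 0 0 8"}}

```text
time: 11.7
tool_pos: [525.6, -227.2, 125.8]
tcp_rot: [-3.139, -0.002, 1.563]
contact_force: [0.3, 0.6, -4.4]
grip_width: 29.0
finger_force: 30.0
```

Call:
{"api": "apply_moves", "payload": {"motion": "0.02 0 0 4.6; 0.045 -0.002 0 0; 0.05 -0.002 0 0; 0.055 -0.002 0 0; 0.055 -0.002 0 0; 0.05 -0.002 0 0; 0.04 -0.002 0 0; 0.022 -0.001 0 0"}}

```text
time: 12.7
tool_pos: [538.6, 111.4, 126.0]
tcp_rot: [-3.138, 0.0, 1.49]
contact_force: [0.0, -1.2, -3.8]
grip_width: 29.2
finger_force: 30.0
```

Call:
{"api": "apply_moves", "payload": {"motion": "0 0 0 0; 0 0 0 0; 0 0 0 0"}}

```text
time: 13.08
tool_pos: [539.6, 108.3, 127.3]
tcp_rot: [-3.141, 0.0, 1.487]
contact_force: [-0.6, 0.9, -2.8]
grip_width: 29.3
finger_force: 30.0
```

```bash
cat > look.py <<'E'
from h import *
import sys
zlo,zhi,name=float(sys.argv[1]),float(sys.argv[2]),sys.argv[3]
O=np.array([547,175.]);g=-0.083
def cl(P): d=P[:,:2]-O; return np.stack([d[:,0]*np.cos(g)+d[:,1]*np.sin(g),-d[:,0]*np.sin(g)+d[:,1]*np.cos(g),P[:,2]],1)
o=bot.get_obs();print(np.round(o["tool_pos"],1),np.round(o["tcp_rot"],4),o["grip_width"],np.round(o["contact_force"],1),"clampframe",np.round(cl(o["tool_pos"][None])[0],1),o["time"])
for n in("scene","top"):
  d=bot.capture(n)
  if n=="scene": cv2.imwrite(f"pics/{name}.png",cv2.resize(d["img"][60:240,220:420],(800,600) if 0 else (660,594)))
  for r in bot.cut_out(d,"tube")[:3]:
    P,u,v=world(d,r["pixels"]);Q=cl(P);Q=Q[(Q[:,2]>zlo)&(Q[:,2]<zhi)&(abs(Q[:,0])<45)]
    if len(Q)<20: continue
    print(n,round(r["p"],2),len(Q),np.round([Q[:,1].min(),Q[:,1].max()]))
    for l in range(-165,80,15):
        m=(Q[:,1]>l)&(Q[:,1]<=l+15)
        if m.sum()>2: print(l,m.sum(),np.round([Q[m,0].min(),Q[m,0].mean(),Q[m,0].max(),Q[m,2].max()]))
E
python3 look.py 90 200 c3
```

```text
[539.6 108.3 127.3] [-3.1407e+00  3.0000e-04  1.4867e+00] 29.30523066252173 [-0.6  0.9 -2.8] clampframe [ -1.8 -67.1 127.3] 13.075
scene 0.73 415 [-135.   35.]
-135 66 [ -4.   7.  17. 157.]
-120 60 [-10.   7.  16. 157.]
-105 60 [-10.   8.  41. 198.]
-90 6 [  5.   9.  13. 159.]
-15 12 [ -1.   9.  15. 160.]
0 61 [-14.   7.  16. 162.]
15 113 [-21.   8.  24. 172.]
30 37 [-19.  12.  25. 171.]
```

View pics/c3.png

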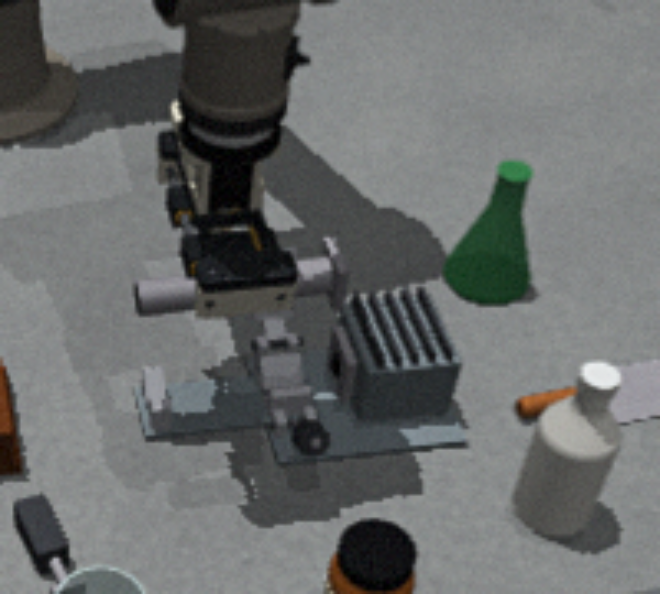

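The crop shows the tube held level across the clamp, with its flange at (337,268) above the gap between the V and the pump's port, and the plain end at (140,297) over the rest. Descending.

Call:
{"api": "apply_moves", "payload": {"motion": "0.002 0.001 0.015 0; 0 0 0.025 0; 0 0 0.025 0; 0 0 0.018 0; 0 0 0.01 0; 0 0 0.003 0; 0 0 0 0"}}

```text
time: 14.15
tool_pos: [541.2, 111.3, 31.9]
tcp_rot: [3.141, -0.0, 1.488]
contact_force: [-0.5, -0.0, -3.0]
grip_width: 29.3
finger_force: 30.0
```

Call:
{"api": "apply_moves", "payload": {"motion": "0 0 0.002 0; 0 0 0.002 0; 0 0 0.001 0; 0 0 0.001 0; 0 0 0 0"}}

```text
time: 14.78
tool_pos: [541.3, 111.2, 25.9]
tcp_rot: [3.141, -0.0, 1.488]
contact_force: [1.8, 0.1, -1.6]
grip_width: 29.3
finger_force: 30.0
```

```bash
python3 look.py 30 75 c4
```

```text
[541.3 111.2  25.9] [ 3.1408e+00 -1.0000e-04  1.4880e+00] 29.312849709026036 [ 1.8  0.1 -1.6] clampframe [ -0.4 -64.   25.9] 14.775
scene 0.69 319 [-132.   46.]
-135 41 [-12.   7.  18.  57.]
-120 56 [-6.  9. 17. 58.]
-105 45 [-5.  9. 17. 58.]
-90 7 [ 6. 10. 16. 54.]
0 38 [-3.  9. 18. 60.]
15 79 [-19.   8.  25.  70.]
30 51 [-18.  12.  25.  68.]
scene 0.69 190 [-616. -566.]
top 0.69 114 [-609. -567.]
```

Call:
{"api": "apply_moves", "payload": {"motion": "0 0.0005 0.001 0; 0 0 0.001 0; 0 0 0 0"}}

```text
time: 15.35
tool_pos: [541.5, 111.4, 24.6]
tcp_rot: [3.141, -0.0, 1.488]
contact_force: [-2.3, 2.2, 6.5]
grip_width: 29.0
finger_force: 30.0
```

Call:
{"api": "apply_moves", "payload": {"motion": "0 0.0005 0.001 0; 0 0 0.001 0; 0 0 0 0"}}

```text
time: 15.72
tool_pos: [541.5, 111.4, 24.4]
tcp_rot: [3.141, -0.0, 1.488]
contact_force: [-9.5, 0.8, 23.6]
grip_width: 29.2
finger_force: 30.0
```

Call:
{"api": "apply_moves", "payload": {"motion": "0 -0.001 -0.001 0; 0 0 0 0"}}

```text
time: 15.98
tool_pos: [541.4, 111.4, 24.4]
tcp_rot: [3.14, -0.0, 1.488]
contact_force: [-2.6, 0.5, 13.1]
grip_width: 29.3
finger_force: 30.0
```

Call:
{"api": "apply_moves", "payload": {"motion": "0 0 0 0; 0 0 0 0; 0 0 0 0; 0 0 0 0; 0 0 0 0; 0 0 0 0", "fingers": 0.7}}

```text
time: 16.73
tool_pos: [540.9, 111.2, 22.7]
tcp_rot: [-3.142, -0.0, 1.488]
contact_force: [0.2, 0.3, 0.5]
grip_width: 77.7
finger_force: 0.0
```

Call:
{"api": "apply_moves", "payload": {"motion": "0 0 -0.01 0; 0 0 -0.02 0; -0.01 0 -0.04 0; -0.01 0 -0.05 0; 0 0 -0.03 0; 0 0 0 0"}}

```text
time: 17.48
tool_pos: [540.8, 91.2, 176.0]
tcp_rot: [3.135, -0.001, 1.488]
contact_force: [-0.9, 0.5, -0.3]
grip_width: 78.0
finger_force: 0.0
```

```bash
python3 look.py 25 75 c5
python3 - <<'E'
from h import *
for n in("top","scene"):
    d=bot.capture(n);P,_,_=world(d)
    O=np.array([547,175.]);g=-0.083
    q=P[:,:2]-O;X=q[:,0]*np.cos(g)+q[:,1]*np.sin(g);Y=-q[:,0]*np.sin(g)+q[:,1]*np.cos(g);Z=P[:,2]
    for nm,m in(("half",(abs(Y)<22)&(X<-25)&(X>-110)&(Z>70)&(Z<140)),("bolt",(abs(Y)<18)&(X>50)&(X<120)&(Z>25)&(Z<90))):
        if m.sum(): print(n,nm,m.sum(),np.round(np.percentile(np.stack([X,Y,Z],1)[m],[2,25,50,75,98],axis=0)).tolist())
E
```

```text
[540.8  91.2 176. ] [ 3.1352e+00 -8.0000e-04  1.4877e+00] 77.98386878505106 [-0.9  0.5 -0.3] clampframe [  0.7 -84.  176. ] 17.475
scene 0.65 661 [-132.   47.]
-135 48 [-7.  8. 20. 57.]
-120 57 [-8.  9. 18. 57.]
-105 51 [-6.  9. 16. 56.]
-90 53 [-10.   8.  17.  56.]
-75 52 [-7.  8. 17. 58.]
-60 51 [-8.  8. 17. 57.]
-45 52 [-10.   8.  16.  56.]
-30 54 [-6.  8. 19. 56.]
-15 50 [-10.   8.  18.  58.]
0 51 [-7.  9. 16. 57.]
15 78 [-22.   7.  22.  66.]
30 60 [-24.  10.  27.  66.]
45 4 [-19. -12.  -2.  47.]
scene 0.64 228 [-615. -568.]
top 0.95 135 [-605. -566.]
top half 17 [[-72.0, -17.0, 79.0], [-69.0, -17.0, 95.0], [-65.0, -15.0, 113.0], [-62.0, 15.0, 121.0], [-57.0, 18.0, 124.0]]
top bolt 13 [[94.0, -11.0, 45.0], [94.0, -5.0, 51.0], [96.0, -2.0, 53.0], [98.0, 5.0, 55.0], [99.0, 9.0, 62.0]]
scene half 143 [[-68.0, -18.0, 70.0], [-62.0, -8.0, 80.0], [-59.0, 3.0, 97.0], [-57.0, 11.0, 104.0], [-53.0, 17.0, 120.0]]
scene bolt 104 [[68.0, -12.0, 35.0], [86.0, -8.0, 47.0], [94.0, -2.0, 53.0], [99.0, 4.0, 56.0], [103.0, 12.0, 62.0]]
```

View pics/c5.png

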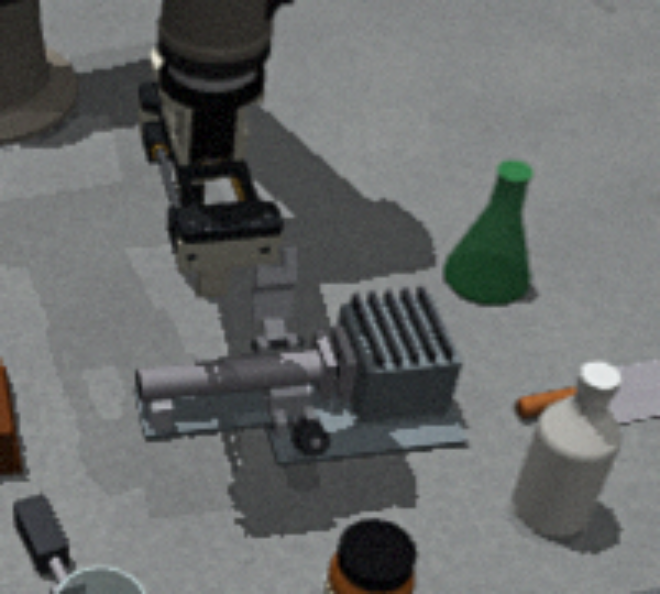

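The tube lies level in both Vs, from (140,380) to (330,355), with the flange in the gap at (330,360). The half stands open at (275,280), at about 2.0 rad, and the nut is at (312,433). Going behind the half with the fingers shut.

Call:
{"api": "apply_moves", "payload": {"motion": "0.015 -0.022 0 0; 0.022 -0.03 0 0; 0.022 -0.03 0 0; 0.018 -0.024 0 0; 0.007 -0.01 0.015 0; 0 0 0.03 0; 0 0 0.02 0; 0 0 0.008 0", "fingers": -1}}

```text
time: 18.77
tool_pos: [429.7, 184.4, 98.2]
tcp_rot: [-3.139, 0.001, 1.488]
contact_force: [-0.5, -0.5, -0.2]
grip_width: 2.9
finger_force: 0.0
```

Call:
{"api": "apply_moves", "payload": {"motion": "0 0 0 0; 0 0.012 0 0; 0 0.012 0 0; 0 0.012 0 0; 0 0.012 0 0; 0 0.01 0 0; 0 0.01 0 0"}}

```text
time: 19.65
tool_pos: [499.1, 178.9, 99.7]
tcp_rot: [-3.142, -0.0, 1.488]
contact_force: [-2.0, -0.3, 0.3]
grip_width: 0.1
finger_force: 1.0
```

```bash
python3 look.py 20 75 c6|head -1
python3 - <<'E'
from h import *
for n in("top","scene"):
    d=bot.capture(n);P,_,_=world(d)
    O=np.array([547,175.]);g=-0.083
    q=P[:,:2]-O;X=q[:,0]*np.cos(g)+q[:,1]*np.sin(g);Y=-q[:,0]*np.sin(g)+q[:,1]*np.cos(g);Z=P[:,2]
    m=(abs(Y)<22)&(X<25)&(X>-110)&(Z>66)&(Z<140)
    if m.sum(): print(n,m.sum(),np.round(np.percentile(np.stack([X,Y,Z],1)[m],[2,25,50,75,98],axis=0)).tolist())
E
```

```text
[499.1 178.9  99.7] [-3.1415 -0.      1.4879] 0.11143781047044383 [-2.  -0.3  0.3] clampframe [-48.   -0.1  99.7] 19.65
scene 87 [[-54.0, -18.0, 67.0], [-43.0, -13.0, 74.0], [-40.0, -2.0, 95.0], [-23.0, 8.0, 104.0], [-21.0, 17.0, 117.0]]
```

View pics/c6.png

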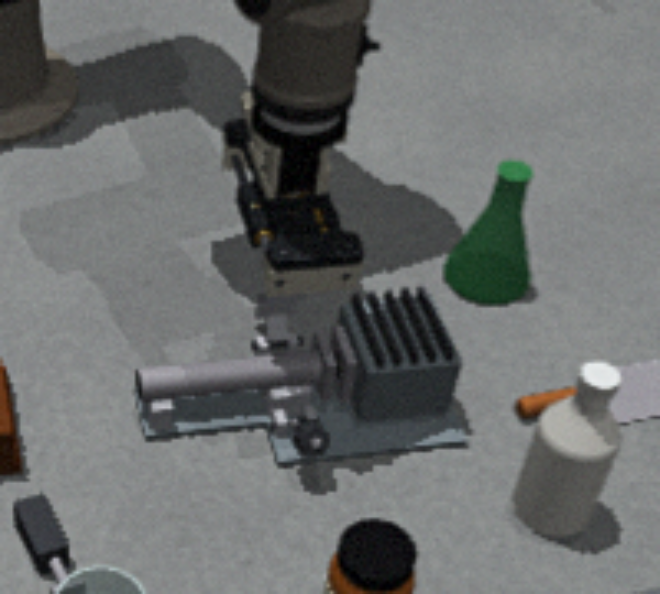

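The half is being pushed and is now about upright, below the gripper at (290,305). Continuing over and down.

Call:
{"api": "apply_moves", "payload": {"motion": "0 0.011 -0.003 0; 0 0.011 -0.002 0; 0 0.009 0.003 0; 0 0.009 0.004 0; 0 0.008 0.006 0; 0 0.007 0.007 0; 0 0 0.006 0; 0 0 0.006 0"}}

```text
time: 20.95
tool_pos: [561.3, 174.0, 76.5]
tcp_rot: [3.123, -0.002, 1.488]
contact_force: [17.8, -4.3, 15.8]
grip_width: 0.3
finger_force: 10.9
```

Call:
{"api": "apply_moves", "payload": {"motion": "0 0 0.004 0; 0 0 0.003 0; 0 0 0.002 0; 0 0 0 0"}}

```text
time: 21.45
tool_pos: [565.9, 173.7, 69.8]
tcp_rot: [3.112, -0.004, 1.487]
contact_force: [24.1, -4.9, 13.4]
grip_width: 0.6
finger_force: 12.1
```

Call:
{"api": "apply_moves", "payload": {"motion": "0 0.006 -0.002 0; 0 0.006 0 0; 0 0 0 0"}}

```text
time: 21.82
tool_pos: [568.0, 173.4, 66.6]
tcp_rot: [3.136, -0.001, 1.488]
contact_force: [7.5, -0.5, 4.9]
grip_width: 0.4
finger_force: 4.2
```

```bash
python3 look.py 20 75 c7|head -1
python3 - <<'E'
from h import *
for n in("top","scene"):
    d=bot.capture(n);P,_,_=world(d)
    O=np.array([547,175.]);g=-0.083
    q=P[:,:2]-O;X=q[:,0]*np.cos(g)+q[:,1]*np.sin(g);Y=-q[:,0]*np.sin(g)+q[:,1]*np.cos(g);Z=P[:,2]
    for x in range(-60,80,8):
        m=(abs(Y)<17)&(X>x)&(X<=x+8)&(Z>20)&(Z<140)
        if m.sum(): print(n,x,m.sum(),np.round(np.percentile(Z[m],[5,50,95])))
E
```

```text
[568.  173.4  66.6] [ 3.1355e+00 -1.1000e-03  1.4877e+00] 0.4492326786519651 [ 7.5 -0.5  4.9] clampframe [21.1  0.1 66.6] 21.825
scene -60 1 [133. 133. 133.]
scene -44 2 [27. 35. 43.]
scene -36 3 [44. 45. 48.]
scene -28 7 [35. 41. 48.]
scene -20 6 [67. 68. 69.]
scene -12 5 [69. 71. 71.]
scene -4 5 [52. 66. 72.]
scene 4 15 [39. 71. 83.]
scene 12 20 [35. 66. 82.]
scene 20 61 [21. 31. 64.]
scene 28 8 [24. 26. 66.]
scene 36 14 [21. 26. 65.]
scene 44 32 [23. 63. 70.]
scene 52 2 [65. 66. 68.]
scene 60 1 [45. 45. 45.]
scene 68 9 [39. 49. 51.]
scene 76 12 [39. 52. 55.]
```

View pics/c7.png

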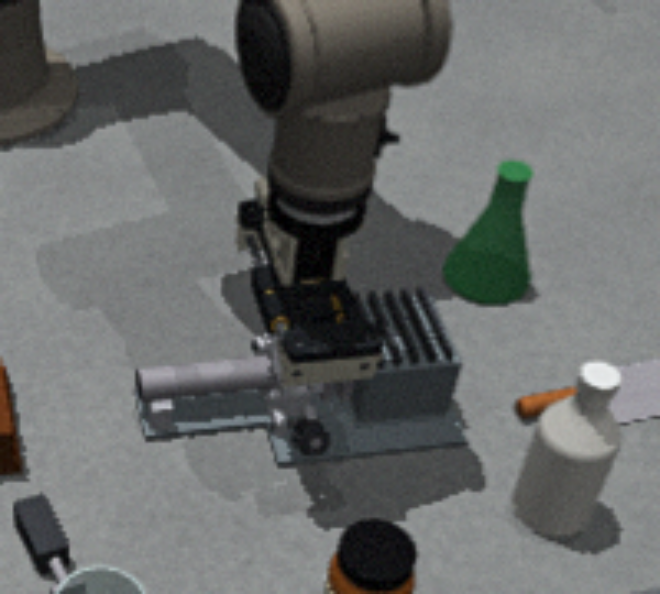

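The half is almost closed (about 0.2 rad), with the fingers at (325,385) between the shoulder and the ear. I'll shift onto the flat ear and push it right down.

Call:
{"api": "apply_moves", "payload": {"motion": "0 0.006 0 0; 0 0.005 0 0; 0 0 0.004 0; 0 0 0.004 0; 0 0 0.004 0; 0 0 0.002 0; 0 0 0 0"}}

```text
time: 23.0
tool_pos: [576.9, 172.5, 51.9]
tcp_rot: [3.14, -0.0, 1.488]
contact_force: [3.9, 0.0, 0.0]
grip_width: 0.3
finger_force: 1.7
```

Call:
{"api": "apply_moves", "payload": {"motion": "0 0.002 0.002 0; 0 0 0.002 0; 0 0 0.001 0; 0 0 0 0"}}

```text
time: 23.5
tool_pos: [578.2, 172.5, 49.9]
tcp_rot: [3.14, -0.0, 1.488]
contact_force: [-6.0, -2.2, 23.6]
grip_width: 0.1
finger_force: 11.7
```

Call:
{"api": "apply_moves", "payload": {"motion": "0 0 -0.01 0; 0 0 -0.03 0; 0 0.01 -0.023 0; 0 0.04 0 0; 0 0.04 0 0; 0 0.014 0.01 0; 0 0 0.03 0; 0 0 0.02 0"}}

```text
time: 24.5
tool_pos: [680.3, 163.7, 47.2]
tcp_rot: [-3.137, 0.001, 1.488]
contact_force: [-0.0, -0.4, -0.6]
grip_width: 0.4
finger_force: 0.0
```

Call:
{"api": "apply_moves", "payload": {"motion": "0 0 0.01 0; 0 0 0 0"}}

```text
time: 24.75
tool_pos: [681.3, 163.8, 39.1]
tcp_rot: [-3.14, 0.0, 1.488]
contact_force: [1.6, 0.4, 0.4]
grip_width: 0.2
finger_force: 0.0
```

```bash
python3 look.py 20 75 c8|head -1
cat > s.py <<'E'
from h import *
for n in("top","scene"):
    d=bot.capture(n);P,_,_=world(d)
    O=np.array([547,175.]);g=-0.083
    q=P[:,:2]-O;X=q[:,0]*np.cos(g)+q[:,1]*np.sin(g);Y=-q[:,0]*np.sin(g)+q[:,1]*np.cos(g);Z=P[:,2]
    for x in range(-40,112,8):
        m=(abs(Y)<17)&(X>x)&(X<=x+8)&(Z>20)&(Z<140)
        if m.sum(): print(n,x,m.sum(),np.round(np.percentile(Z[m],[5,50,95])))
E
python3 s.py
```

```text
[681.3 163.8  39.1] [-3.1401e+00  2.0000e-04  1.4880e+00] 0.21425026050525095 [1.6 0.4 0.4] clampframe [134.7  -0.   39.1] 24.75
scene -40 3 [44. 44. 47.]
scene -32 5 [35. 44. 47.]
scene 8 4 [27. 36. 47.]
scene 16 17 [43. 56. 62.]
scene 24 18 [24. 49. 54.]
scene 32 5 [23. 28. 50.]
scene 40 8 [24. 27. 50.]
scene 48 8 [22. 24. 83.]
```

Call:
{"api": "apply_moves", "payload": {"motion": "0 -0.01 0 0; 0 -0.01 0 0; 0 -0.01 0 0; 0 -0.008 -0.003 0; 0 -0.008 -0.005 0; 0 -0.006 -0.006 0; 0 -0.005 -0.006 0; 0 0 0 0"}}

```text
time: 26.05
tool_pos: [632.7, 167.9, 67.2]
tcp_rot: [3.12, -0.003, 1.488]
contact_force: [12.3, -4.3, 20.6]
grip_width: 0.6
finger_force: 11.6
```

The fingertip rode up the nut's end face instead of getting under it. I'll back off, turn 90° and take the nut between the fingers instead.

Call:
{"api": "apply_moves", "payload": {"motion": "0 0.01 -0.02 0; 0 0.006 -0.04 0; 0 0 0 10.5; 0 0 0 10.5; 0 0 0 10.5; 0 0 0 10.5; 0 0 0 10.5; 0 0 0 10.5", "fingers": 0.3}}

```text
time: 27.05
tool_pos: [640.2, 167.3, 119.8]
tcp_rot: [-3.141, 0.0, 0.383]
contact_force: [-0.2, -0.6, -0.6]
grip_width: 59.5
finger_force: 0.0
```

Call:
{"api": "apply_moves", "payload": {"motion": "0 0 0 10.5; 0 0 0 10.5; 0 0 0 6; 0 0 0 0; 0 0 0 0"}}

```text
time: 27.68
tool_pos: [640.6, 167.2, 119.8]
tcp_rot: [-3.142, 0.0, -0.081]
contact_force: [-0.1, -0.0, -1.3]
grip_width: 59.6
finger_force: 0.0
```

```bash
python3 look.py 20 75 c9|head -1; python3 s.py
python3 - <<'E'
from h import *
for n in("top","scene"):
    d=bot.capture(n);P,_,_=world(d)
    O=np.array([547,175.]);g=-0.083
    q=P[:,:2]-O;X=q[:,0]*np.cos(g)+q[:,1]*np.sin(g);Y=-q[:,0]*np.sin(g)+q[:,1]*np.cos(g);Z=P[:,2]
    m=(abs(Y)<25)&(X>60)&(X<115)&(Z>32)&(Z<90)
    if m.sum(): print(n,m.sum(),np.round(np.percentile(np.stack([X,Y,Z],1)[m],[3,50,97],axis=0)).tolist())
E
```

```text
[640.6 167.2 119.8] [-3.1415e+00  1.0000e-04 -8.0700e-02] 59.61292845083753 [-0.1 -0.  -1.3] clampframe [ 93.9   0.  119.8] 27.675
top 24 14 [46. 52. 58.]
top 32 16 [40. 51. 55.]
top 40 24 [22. 51. 65.]
top 48 25 [50. 70. 86.]
top 56 21 [67. 76. 85.]
top 64 16 [70. 77. 83.]
top 72 5 [70. 71. 75.]
scene -40 1 [26. 26. 26.]
scene -32 1 [41. 41. 41.]
scene -24 1 [38. 38. 38.]
scene 0 6 [32. 63. 65.]
scene 8 14 [48. 63. 64.]
scene 16 27 [50. 56. 62.]
scene 24 19 [22. 49. 54.]
scene 32 7 [26. 49. 51.]
scene 40 17 [22. 26. 50.]
scene 48 23 [21. 30. 53.]
scene 56 25 [51. 78. 80.]
scene 64 41 [52. 75. 80.]
scene 72 33 [61. 72. 77.]
scene 80 2 [72. 74. 76.]
top 33 [[60.0, -12.0, 67.0], [67.0, 0.0, 77.0], [75.0, 12.0, 85.0]]
scene 91 [[62.0, -12.0, 51.0], [71.0, -1.0, 74.0], [78.0, 11.0, 81.0]]
```

View pics/c9.png

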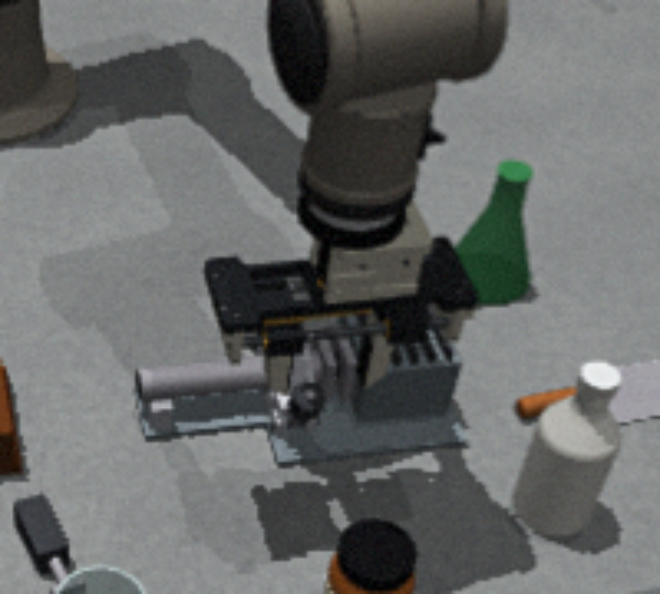

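The bolt did swing most of the way: the nut, at (305,400), is now at about 0.4 rad, and the half is down with its ear at 50 mm and its top at 64 mm. I'll shut the fingers and push the nut the rest of the way from outside.

Call:
{"api": "apply_moves", "payload": {"motion": "0.008 0 0 0; 0 0 0 0; 0 0 0 0; 0 0 0.02 0; 0 0 0.025 0; 0 0 0.012 0; 0 0 0.002 0; 0 0 0 0", "fingers": -1}}

```text
time: 29.08
tool_pos: [649.4, 166.6, 61.5]
tcp_rot: [-3.141, -0.001, -0.083]
contact_force: [0.3, -0.9, -0.2]
grip_width: 0.7
finger_force: 0.0
```

Call:
{"api": "apply_moves", "payload": {"motion": "-0.006 0 0 0; -0.006 0 0 0; -0.006 0 0 0; -0.005 0 0 0; -0.004 0 0 0; -0.004 0 0 0; -0.003 0 0 0; 0 0 0 0"}}

```text
time: 30.08
tool_pos: [614.4, 169.3, 60.4]
tcp_rot: [3.141, 0.001, -0.083]
contact_force: [0.3, 0.4, 0.7]
grip_width: 0.8
finger_force: 0.1
```

Call:
{"api": "apply_moves", "payload": {"motion": "-0.002 0 0 0; -0.002 0 0 0; -0.001 0 0 0; 0 0 0 0"}}

```text
time: 30.58
tool_pos: [611.7, 169.5, 60.9]
tcp_rot: [-3.141, -0.004, -0.083]
contact_force: [7.6, -0.8, -2.6]
grip_width: 0.3
finger_force: 3.4
```

Call:
{"api": "apply_moves", "payload": {"motion": "-0.001 0 0 0; -0.001 0 0 0; 0 0 0 0"}}

```text
time: 30.95
tool_pos: [611.5, 169.5, 61.0]
tcp_rot: [-3.141, -0.008, -0.083]
contact_force: [12.0, -0.3, -7.0]
grip_width: 0.3
finger_force: 6.2
```

Call:
{"api": "apply_moves", "payload": {"motion": "-0.001 0 0 0; -0.001 0 0 0; 0 0 0 0"}}

```text
time: 31.32
tool_pos: [611.3, 169.6, 61.2]
tcp_rot: [-3.14, -0.012, -0.084]
contact_force: [18.7, -0.9, -9.9]
grip_width: 0.5
finger_force: 9.0
```

Call:
{"api": "apply_moves", "payload": {"motion": "0.01 0 0 0; 0.02 0 0 0; 0.03 0 -0.02 0; 0.03 0 -0.05 0; 0.03 0 -0.06 0; 0.03 0 -0.05 0; 0 -0.04 0 0; 0 0 0 0"}}

```text
time: 32.33
tool_pos: [756.1, 200.7, 235.7]
tcp_rot: [-3.141, 0.002, -0.079]
contact_force: [-0.4, -0.3, -1.0]
grip_width: 0.6
finger_force: 0.0
```

```bash
python3 look.py 20 75 c10; python3 s.py
python3 - <<'E'
from h import *
for n in("top","scene"):
    d=bot.capture(n);P,_,_=world(d)
    O=np.array([547,175.]);g=-0.083
    q=P[:,:2]-O;X=q[:,0]*np.cos(g)+q[:,1]*np.sin(g);Y=-q[:,0]*np.sin(g)+q[:,1]*np.cos(g);Z=P[:,2]
    m=(abs(Y)<20)&(X>20)&(X<85)&(Z>72)&(Z<95)
    if m.sum(): print(n,m.sum(),np.round(np.percentile(np.stack([X,Y,Z],1)[m],[3,50,97],axis=0),1).tolist())
E
```

```text
[756.1 200.7 235.7] [-3.1408e+00  2.0000e-03 -7.9400e-02] 0.6445268062653365 [-0.4 -0.3 -1. ] clampframe [206.3  42.9 235.7] 32.325
scene 0.87 522 [-131.   39.]
-135 47 [-9.  7. 16. 58.]
-120 58 [-9.  8. 16. 57.]
-105 54 [-8.  8. 17. 56.]
-90 51 [-8.  8. 18. 56.]
-75 53 [-6.  8. 19. 57.]
-60 51 [-9.  8. 17. 57.]
-45 53 [-8.  8. 18. 56.]
-30 49 [-5.  8. 17. 57.]
15 44 [-20.   6.  24.  62.]
30 62 [-15.  13.  25.  65.]
scene 0.8 255 [-616. -568.]
top 0.95 154 [-613. -564.]
top 0.65 226 [-129.  -36.]
-135 24 [-17.  -3.  11.  60.]
-120 39 [-18.  -3.  15.  65.]
-105 38 [-16.  -2.  14.  59.]
-90 39 [-16.  -2.  12.  59.]
-75 34 [-14.  -1.  11.  59.]
-60 32 [-15.  -3.  10.  59.]
-45 20 [-15.  -2.  10.  58.]
scene -40 8 [44. 45. 48.]
scene -32 8 [36. 43. 47.]
scene -24 1 [46. 46. 46.]
scene -16 20 [61. 63. 65.]
scene -8 21 [62. 63. 65.]
scene 0 23 [61. 63. 66.]
scene 8 25 [31. 64. 66.]
scene 16 18 [35. 58. 64.]
scene 24 19 [20. 48. 79.]
scene 32 24 [24. 80. 82.]
scene 40 74 [23. 49. 86.]
scene 48 92 [25. 60. 82.]
scene 56 10 [48. 67. 78.]
scene 70 [[32.4, -11.4, 72.7], [46.8, -1.2, 80.8], [56.0, 10.5, 85.8]]
```

View pics/c10.png

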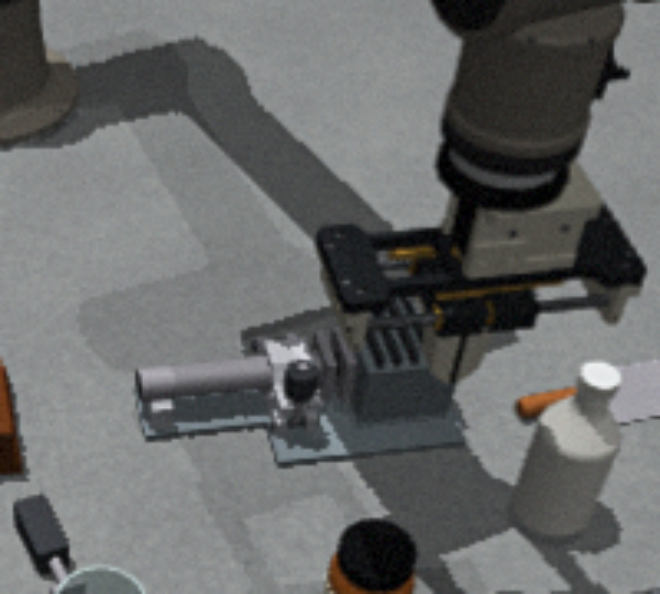

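The half lies flat over the tube, its top 63–64 mm high. The nut at (300,380) is upright over the ear, the flange is in the gap, and the arm is clear. Handing in.

```bash
python3 -c "
from plant import bot
print(bot.close_job())"
```

```text
the job is handed in; nothing more can be done
None
```

I handed the job in at about 32 s: the tube lies in both Vs with its flange in the gap, and the half was closed before the bolt was swung upright; the last images showed all three in place, but no verdict came back.

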